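# Free a connecting rod from the cam vise and hold it up to the inspection camera

## Robot

A 6-joint arm with a two-finger parallel gripper is mounted at the origin on the work surface. World frame = base frame: x ahead of the robot, y to its left, z up, the work surface at z = 0. Lengths are in m, angles in rad, forces in N, time in s.
With the tool pointing down it reaches from about 0.35 to 0.85 m from the base axis. Payload 8.1 kg.
Tool frame: the origin (TCP) lies at the very end of the fingers, on their centre line; the grasp point (between the pads) lies robot.grip_depth behind it (robot.grip_depth is the distance from the TCP to the grasp point, in m); z points along the fingers, y is the line along which they close (so a half turn about z gives the same grasp; the last joint's range is limited). The gripper opens to 93 mm and grips with 3 to 60 N. Pads are 15 mm wide; open, the fingers measure 128 mm over their backs; the gripper's body (75 mm by 188 mm) begins 65 mm behind the grasp point.
Start: joints at [1.259, 0.13, 1.488, -0, 1.523, -0.085], TCP at [0.135, 0.585, 0.219] pointing down, gripper open.
Joint ranges: [-2.96, 2.96], [-0.89, 2.26], [0.02, 2.5], [-1.34, 4.48], [0, 2.73], [-2.66, 2.66]. Speed limits (rad/s): [2.39, 2.39, 2.79, 3.14, 3.14, 3.14].

## Interface

Orientations are given as a unit quaternion [w, x, y, z].
In Python, from plant import robot, eoat, ik, vision gives the robot as it stands. Calls block until the motion is done:
- robot.movep(position, orientation): joint-space move of the TCP to a pose.
- robot.move_straight(position, velocity=0.15, rotation=None): straight line of the TCP; rotation=None keeps the orientation; velocity is the mean speed in m/s.
- robot.set_joints(angles): joint-space move.
- eoat.command_gripper(opening, effort=None): opening from 0.0 (shut) to 1.0 (fully open); effort is the grip in N (None keeps the last); returns when the fingers have stopped.
- robot.wait(seconds).
- ik(position, orientation): joint angles nearest the present ones, or None.
- vision.camera(name): name is "scene" or "top"; returns the picture (480x640x3 uint8, red, green, blue); there is no depth.
- vision.calibration(name): a dict with "K" (3x3 intrinsics, pixels), "R" (3x3) and "t" (3): a world point X has camera coordinates R X + t. Camera axes: x right, y down, z forward; pixel columns grow to the right and rows downward; lengths in m; the calibration is good to about 2 mm. A picture is of the moment at which its call begins. calibration takes no time and is no camera call.
A pose or a line that the arm cannot do raises robot.MotionError and nothing moves.
- robot.finish_job(): hands the job in; it is judged then, once.
Readings, each from a call of its own:
- robot.get_time(): time.
- robot.get_joints(): joint angles.
- robot.get_qvel(): joint speeds.
- robot.get_joint_efforts(): joint torques, N m.
- robot.get_ee_pos(): TCP position.
- robot.get_tcp_rot(): TCP orientation.
- robot.get_wrist_force(): force on the tool from outside, world axes, zero at the start.
- robot.get_torque(): the same for the moment, N m.
- robot.get_opening(): opening from 0.0 (shut) to 1.0 (fully open).
- robot.get_grasp_force(): force on a finger pad.
Only numpy, scipy, OpenCV 4.12 (cv2) and the standard library are available. Lean on these libraries where they do the work, as an engineer would, in place of code of your own. Each camera call takes 0.05 s, during which the arm holds its last target. There are 200 camera calls.

## Task

The aluminium connecting rod standing in the cam vise has just had its small-end bush reamed: flip the vise's cam lever up to free the sliding jaw, lift the rod out of the jaws and hold it up to the inspection camera on the stand, big end hanging down, with the small-end bore centred on the lens axis 12 cm in front of the lens and squared to it, so that the camera looks straight through the bore. The job finishes while the gripper is still holding the rod there, quite still in the air and resting on nothing; leave the lever up. Do not touch the camera or its stand, and do not knock or shift the other things on the bench.

Things in the scene. Friction and masses are not known exactly. Their poses are not given: they have to be found in the camera images.
- rod_small_end (a point): Centre of the small-end bore (14 mm, brass-coloured bush) at the top of the aluminium connecting rod in the vise, 104 mm above the rod's underside. x along the bore and the clamping direction, z up the shank. The small end is a round boss 25 mm across, 20 mm long in x, topping out 12.5 mm above this point: grip it across y, or the shank below (20 mm across y). Either face may face the lens.
- rod: The connecting rod as a whole: 117 mm tall, about 0.16 kg, standing upright on the vise's bed with its big end (51 mm across y, 22 mm along x, 45 mm tall) between the jaws, up to 15 mm off their middle. Origin at the centre of its flat underside, 28 mm above the bench in the vise; axes as those of its small end.
- vise: Dark cast-iron cam vise bolted to the bench, 205 mm long, 130 mm wide over its ears. Origin at bench level under the middle of the work place, z up; x along the vise from the lever's end (-x) to the fixed jaw (+x); y along the jaws, 90 mm wide. Bed 28 mm and jaw tops 62 mm above the bench. The sliding jaw is on the lever's side of the rod.
- cam_lever (a joint): Cam lever angle, rad. Locked, it rests at about 0.25, lying back from the jaws 17 degrees above level; it grows as the lever is lifted, to its stop at 1.50, upright. Friction holds it wherever it is left (about 4 N at the knob). The cam draws the jaw back as it turns: the rod is clamped hard below 0.3 and free, with 4 to 6 mm of play, above 1.1.
- cam_knob (a point): Centre of the black ball knob, 26 mm in diameter, on the end of the cam lever (an 11 mm bar), 100 mm from the pivot; locked, it is about 90 mm above the bench with free room all round.
- cam_pivot (a point): Centre of the lever's pivot pin, at x = -95, y = 0, z = 60 mm of the vise; axes as those of the vise. The lever turns about this point's level y axis; its knob rises in a vertical plane from the -x side.
- lens (a point): Centre of the front of the inspection camera's lens, in a white ring light 68 mm across, 23 to 29 cm above the bench. x points back along the optical axis into the camera, which looks along -x, 20 degrees below level; y level. The bore's place is x = -120 mm, y = 0, z = 0. The black camera body reaches 120 mm back from here. Place, heading and height vary.
- camera_stand: The camera's stand: dark iron base plate 200 x 160 x 16 mm with a steel post 22 mm thick, 386 mm high, behind the camera. Origin at the centre of the base's underside; the camera looks towards its -x. Not to be touched.
- spare_rod: Bystander: a second connecting rod of the same make, lying flat on the bench beside the vise (22 mm high). Origin at the middle of its underside.
- reamer: Bystander: hand reamer, steel, 150 mm long, 14 mm thick, lying beside the vise. Origin at the middle of its underside.
- piston: Bystander: aluminium piston, 62 mm in diameter, 53 mm tall. Origin at the centre of its underside.
- jar_small: Bystander: glass jar of screws, 62 mm in diameter, 85 mm tall. Origin at the centre of its underside.
- jar_large: Bystander: glass jar of screws, 80 mm in diameter, 120 mm tall. Origin at the centre of its underside.
- brush_tin: Bystander: tin of brushes, 78 mm in diameter, 200 mm tall with the brushes. Origin at the centre of its underside.
- wrench: Bystander: steel wrench 170 mm long, lying flat. Origin at the middle of its underside.
Mind the look-alikes: they are no part of the job. What is shaped like the rod but pink or turquoise is not meant.

How it is judged:
By the outcome, as a careful person would: the job done as asked, in the order asked, and still so for the second after the job is handed in, while the arm keeps its last pose, push and grip.
It also fails if it takes over 58 s, if anything falls off the work surface, if the arm or the gripper's body presses on something with over 40 N, if the wrist force passes 120 N, or if a joint passes its speed limit or range.

## Working session

There is one attempt and no reset: what is moved stays moved. The work goes in short steps, each a Python script; the robot and the scene stay as the last script left them, time stands still between calls to the robot, and variables do not carry over. Pictures are saved under pics/ and viewed, at most 10 in all, crops included, and the job is handed in when it is done.

```bash
mkdir -p pics; ls
python3 - <<'E'
from plant import robot, eoat, ik, vision
import cv2, numpy as np
for n in ("scene","top"):
    im=vision.camera(n); cv2.imwrite(f"pics/{n}0.png",im[:,:,::-1])
    c=vision.calibration(n); print(n,np.round(c["K"],1).tolist(),np.round(c["R"],4).tolist(),np.round(c["t"],4).tolist(), (-np.array(c["R"]).T@c["t"]).round(3))
print(robot.grip_depth,robot.get_tcp_rot(),robot.get_time())
E
```

```text
pics
scene [[517.4, 0.0, 320.2], [0.0, 517.4, 242.3], [0.0, 0.0, 1.0]] [[-0.2039, 0.979, -0.0002], [0.5281, 0.1098, -0.842], [-0.8243, -0.1718, -0.5394]] [0.1122, -0.182, 1.8343] [1.631 0.225 0.836]
top [[564.5, 0.0, 323.2], [0.0, 564.5, 241.4], [0.0, 0.0, 1.0]] [[0.0675, -0.9977, 0.0054], [-0.9728, -0.067, -0.2216], [0.2214, 0.0097, -0.9751]] [-0.0202, 0.6235, 1.4706] [0.282 0.007 1.572]
0.0188 [-1.72830113e-04  1.13143972e-01  9.93578259e-01 -8.09595248e-04] 0.1
```

View pics/scene0.png

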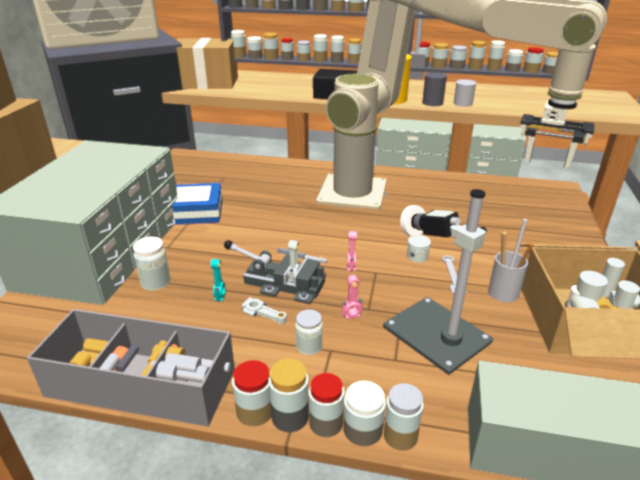

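View pics/top0.png

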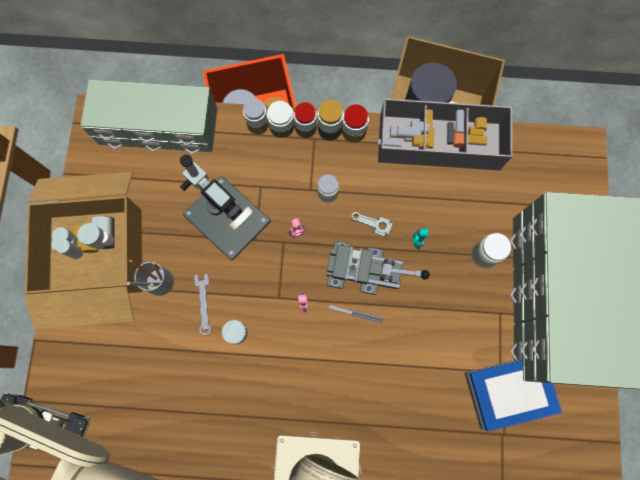

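The scene view shows the vise at about (285,270), its knob at (228,245), the rod's small end at (293,246) and the ring light at (413,221). In the top view, the vise is at (365,268), the knob at (425,274) and the ring at (240,217). I'll zoom in on these next.

Run:
```python
import cv2, numpy as np
t=cv2.imread("pics/top0.png"); s=cv2.imread("pics/scene0.png")
c=lambda im,x,y,w,h,k:cv2.resize(im[y:y+h,x:x+w],None,fx=k,fy=k,interpolation=cv2.INTER_CUBIC)
a=np.hstack([c(t,320,230,120,75,3.33333),c(s,215,230,120,75,3.33333)])
b=np.hstack([c(t,170,145,120,105,3.33333),c(s,385,180,120,105,3.33333)])
o=np.vstack([a,b]); print(o.shape); cv2.imwrite("pics/crop1.png",o)
```

```text
(600, 800, 3)
```

View pics/crop1.png

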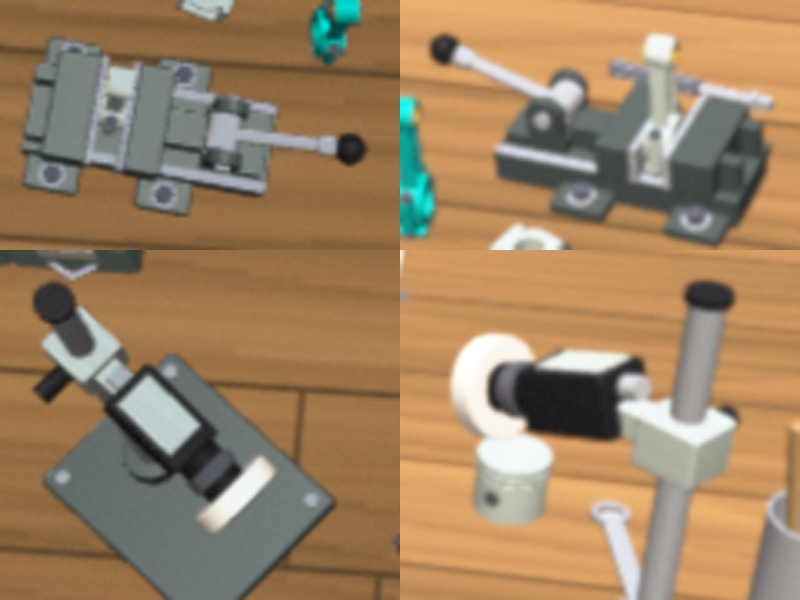

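```bash
cat > h.py <<'E'
from plant import robot, eoat, ik, vision
import cv2, numpy as np
from scipy.spatial.transform import Rotation as Ro
C={n:vision.calibration(n) for n in("scene","top")}
def ray(n,p):
    c=C[n];R=np.array(c["R"]);d=R.T@np.linalg.inv(c["K"])@[p[0],p[1],1.]
    return -R.T@np.array(c["t"]),d/np.linalg.norm(d)
def onz(n,p,z):
    o,d=ray(n,p);return o+d*(z-o[2])/d[2]
def tri(pt,ps):
    A=np.zeros((3,3));b=np.zeros(3);L=[ray("top",pt),ray("scene",ps)]
    for o,d in L:
        M=np.eye(3)-np.outer(d,d);A+=M;b+=M@o
    X=np.linalg.solve(A,b)
    return X,[round(1000*np.linalg.norm((np.eye(3)-np.outer(d,d))@(X-o)),1) for o,d in L]
def proj(n,X):
    c=C[n];v=np.array(c["K"])@(np.array(c["R"])@X+c["t"]);return v[:2]/v[2]
def quat(R): return Ro.from_matrix(R).as_quat()[[3,0,1,2]]
E
python3 - <<'E'
from h import *
np.set_printoptions(precision=4,suppress=True)
k=10/3
T=lambda x,y:(320+x/k,230+y/k); S=lambda x,y:(215+(x-400)/k,230+y/k)
U=lambda x,y:(170+x/k,145+(y-250)/k); V=lambda x,y:(385+(x-400)/k,180+(y-250)/k)
print("knob",tri(T(350,149),S(444,48)))
print("small",tri(T(121,80),S(660,47)), onz("top",T(121,78),.135))
b=[onz("top",T(*p),.012) for p in[(75,48),(185,75),(165,195),(52,175)]];print("bolts\n",np.array(b))
print("jaw z62\n",np.array([onz("top",T(*p),.062) for p in [(57,52),(105,55),(133,67),(172,72),(78,160),(41,155),(123,170),(163,175)]]))
t=cv2.imread("pics/top0.png"); s=cv2.imread("pics/scene0.png")
# base plate corners by hue-poor dark mask
for n,im,(x,y,w,h) in(("top",t,(175,170,100,95)),("scene",s,(378,290,120,80))):
    hsv=cv2.cvtColor(im[y:y+h,x:x+w],cv2.COLOR_BGR2HSV)
    m=((hsv[...,1]<100)&(hsv[...,2]<125)).astype(np.uint8)
    m=cv2.morphologyEx(m,cv2.MORPH_CLOSE,np.ones((15,15)))
    c=max(cv2.findContours(m,0,1)[0],key=cv2.contourArea)
    a=cv2.approxPolyDP(cv2.convexHull(c),5,True)[:,0]+[x,y]
    P=np.array([onz(n,p,.016) for p in a]);print(n,"base",a.tolist(),"\n",P[:,:2], np.linalg.norm(P-np.roll(P,1,0),axis=1))
# ring
for n,im,(x,y,w,h) in(("top",t,(215,195,45,45)),("scene",s,(395,200,45,36))):
    f=im[y:y+h,x:x+w].astype(int);m=((f[...,2]>170)&(f[...,0]>120)).astype(np.uint8)
    q,l,st,ce=cv2.connectedComponentsWithStats(m,connectivity=4);i=1+st[1:,4].argmax()
    c=max(cv2.findContours((l==i).astype(np.uint8),0,1)[0],key=cv2.contourArea)
    print(n,"ring",st[i]+[x,y,0,0,0],ce[i]+[x,y],cv2.minAreaRect(c+np.array([x,y])))
E
```

```text
knob (array([ 0.5469, -0.253 ,  0.0875]), [np.float64(1.7), np.float64(1.7)])
small (array([ 0.5809, -0.0648,  0.1345]), [np.float64(1.7), np.float64(1.7)]) [ 0.5828 -0.0663  0.135 ]
bolts
 [[ 0.6318 -0.0322  0.012 ]
 [ 0.6148 -0.1266  0.012 ]
 [ 0.5114 -0.1147  0.012 ]
 [ 0.5218 -0.0195  0.012 ]]
jaw z62
 [[ 0.6162 -0.0164  0.062 ]
 [ 0.6164 -0.0559  0.062 ]
 [ 0.6079 -0.0794  0.062 ]
 [ 0.6059 -0.1116  0.062 ]
 [ 0.5278 -0.039   0.062 ]
 [ 0.5299 -0.0087  0.062 ]
 [ 0.5222 -0.0758  0.062 ]
 [ 0.5203 -0.1084  0.062 ]]
top base [[187, 170], [223, 170], [274, 217], [234, 264], [183, 215], [175, 185]] 
 [[0.821  0.4322]
 [0.8282 0.3279]
 [0.6974 0.1678]
 [0.5539 0.2676]
 [0.6854 0.4272]
 [0.7731 0.4612]] [0.056  0.1046 0.2068 0.1748 0.2068 0.0941]
scene base [[378, 322], [432, 301], [497, 337], [477, 369], [432, 369]] 
 [[0.6924 0.1695]
 [0.5867 0.2927]
 [0.6881 0.4415]
 [0.7986 0.3923]
 [0.8181 0.2986]] [0.1802 0.1623 0.18   0.1209 0.0957]
top ring [230 207  22  22 184] [241.1739 217.8478] ((241.00003051757812, 218.00003051757812), (7.071067810058594, 25.455841064453125), 45.0)
scene ring [400 204  26  32 468] [410.5278 218.9765] ((412.2367858886719, 219.5537567138672), (24.846092224121094, 31.144489288330078), 2.4895529747009277)
```

Run:
```python
from h import *
np.set_printoptions(precision=4,suppress=True)
a=[(221.9,176.5),(270.5,220),(232,258),(183.5,213.4)]
P=np.array([onz("top",p,.016) for p in a])[:,:2];print(P,P.mean(0),np.linalg.norm(P-np.roll(P,1,0),axis=1))
d=P-np.roll(P,1,0);print(np.degrees(np.arctan2(d[:,1],d[:,0])))
a=[(428,300),(491,340),(449,366),(385,323)]
P=np.array([onz("scene",p,.016) for p in a])[:,:2];print(P,P.mean(0),np.linalg.norm(P-np.roll(P,1,0),axis=1))
d=P-np.roll(P,1,0);print(np.degrees(np.arctan2(d[:,1],d[:,0])))
t=cv2.imread("pics/top0.png"); s=cv2.imread("pics/scene0.png")
c=lambda im,x,y,w,h,k:cv2.resize(im[y:y+h,x:x+w],None,fx=k,fy=k,interpolation=cv2.INTER_CUBIC)
cv2.imwrite("pics/ring.png",np.hstack([c(t,180,170,100,100,4),c(s,395,198,40,40,10)]))
```

```text
[[0.8082 0.329 ]
 [0.6879 0.1769]
 [0.5706 0.275 ]
 [0.6902 0.4264]] [0.6892 0.3018] [0.153  0.1939 0.1529 0.193 ]
[ -39.536  -128.354   140.1295   51.6888]
[[0.5848 0.2828]
 [0.7011 0.4274]
 [0.8019 0.334 ]
 [0.6926 0.1861]] [0.6951 0.3076] [0.1448 0.1856 0.1374 0.1839]
[ 138.0959   51.1817  -42.8209 -126.4786]
```

View pics/ring.png

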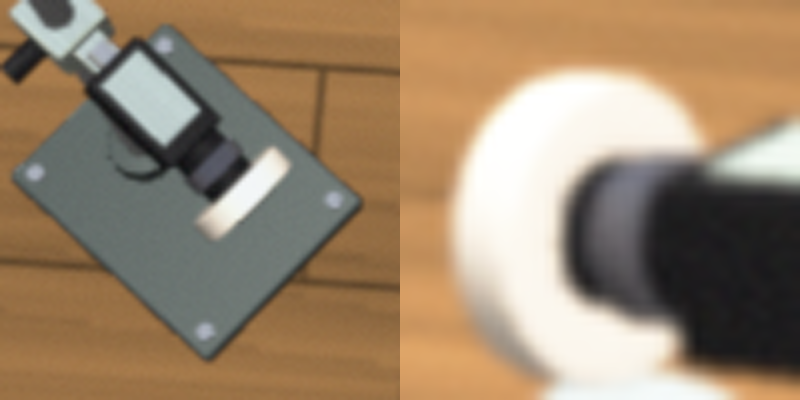

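Run:
```python
from h import *
np.set_printoptions(precision=4,suppress=True)
f=lambda x,y:(180-.375+x/4,170-.375+y/4)
P=np.array([onz("top",f(*p),.018) for p in [(165,46),(335,200),(205,330),(36,172)]])[:,:2]
d=P-np.roll(P,1,0);print(P.mean(0),np.degrees(np.arctan2(d[:,1],d[:,0])),np.linalg.norm(d,axis=1))
X,e=tri((240.6,218),(413.3,220.3));print(X,e)
for z in(X[2]-.003,X[2]+.003):print(proj("scene",onz("top",(240.6,218),z)))
a=onz("top",f(205,231),X[2]);b=onz("top",f(283,155),X[2]);print("strip",np.degrees(np.arctan2(*(b-a)[[1,0]])),np.linalg.norm(b-a))
h=np.radians(51.5);lx=np.array([np.cos(h),np.sin(h)]);ly=np.array([-lx[1],lx[0]])
print("rel stand",lx@(X[:2]-P.mean(0)),ly@(X[:2]-P.mean(0)))
```

```text
[0.69   0.3045] [ -39.0963 -128.6236  140.6023   51.1803] [0.1293 0.1702 0.1299 0.1695]
[0.6238 0.2236 0.2618] [np.float64(1.4), np.float64(1.4)]
[412.1129 221.6604]
[411.9635 218.9108]
strip -39.86540789378689 0.06547974128521675
rel stand -0.10457019481637436 0.0014409444878996439
```

```bash
cat >> h.py <<'E'
np.set_printoptions(precision=4,suppress=True)
a=np.radians(7.2);vx=np.array([np.sin(a),np.cos(a),0]);vy=np.array([-np.cos(a),np.sin(a),0])
G=robot.grip_depth
def tool(zt,yt): return np.column_stack([np.cross(yt,zt),yt,zt])
DN=np.array([0,0,-1.]); knob=np.array([.547,-.253,.086]); piv=knob+.0968*vx; piv[2]=.060
rod=np.array([.581,-.065,.132])
h_=np.radians(51.0);c2,s2=np.cos(np.radians(20)),np.sin(np.radians(20))
lx=np.array([c2*np.cos(h_),c2*np.sin(h_),s2]);ly=np.array([-np.sin(h_),np.cos(h_),0]);lz=np.cross(lx,ly)
lens=np.array([.6238,.2236,.2618])-.006*lx
E
python3 - <<'E'
from h import *
for s in(1,-1):
    q=quat(tool(DN,s*vy));print("vise",s,ik(knob+[0,0,-G],q),ik(rod+[0,0,-.048],q))
    q=quat(tool(-lz,s*ly));print("tgt",s,ik(lens-.12*lx-.048*lz,q))
print(robot.get_joints(), lens-.12*lx, onz("top",(421,240),.05),onz("top",(297,228),.05),onz("top",(303,302),.05))
E
```

```text
vise 1 None None
tgt 1 [-0.015  -0.1559  1.8969  0.2934  1.1947 -2.556 ]
vise -1 [-0.5183  0.2564  1.6303 -0.      1.2549 -0.3926] [-0.1991  0.192   1.6721 -0.      1.2775 -0.0734]
tgt -1 [-0.015  -0.1559  1.8969  0.2934  1.1947  0.5855]
[ 1.2586  0.1311  1.4892  0.      1.523  -0.0854] [0.5493 0.1316 0.2187] [ 0.6507 -0.2475  0.05  ] [0.6612 0.0978 0.05  ] [0.457  0.0656 0.05  ]
```

Run:
```python
from h import *
q=quat(tool(DN,-vy))
az=lambda t,r,z:np.array([r*np.cos(t),r*np.sin(t),z])
j=np.array(robot.get_joints())
th=1.344
robot.movep(az(th,.40,.42),robot.get_tcp_rot())
robot.movep(az(np.arctan2(knob[1],knob[0]),.42,.40),q)
eoat.command_gripper(.6,15)
g=knob+[0,0,-G]
robot.movep(g+[0,0,.09],q)
print(robot.get_time())
robot.move_straight(g,.12); eoat.command_gripper(0.,20)
print(robot.get_time(),robot.get_opening(),robot.get_grasp_force(),robot.get_wrist_force())
for n in("scene","top"): cv2.imwrite(f"pics/{n}1.png",vision.camera(n)[:,:,::-1])
```

```text
5.425
6.9333 0.2670764398357517 19.999893307685852 [ 5.2597 -0.6089 -0.4373]
```

Run:
```python
from h import *
p0=np.array(robot.get_ee_pos()); P=lambda t:.1*(-np.cos(t)*vx+np.sin(t)*np.array([0,0,1]))
for t in np.linspace(.25,1.44,8)[1:]:
    robot.move_straight(p0+P(t)-P(.25),.1)
    print(round(t,2),robot.get_wrist_force(),round(robot.get_opening(),3))
print(robot.get_time())
for n in("scene","top"): cv2.imwrite(f"pics/{n}2.png",vision.camera(n)[:,:,::-1])
s=cv2.imread("pics/scene2.png")[150:310,200:360];t=cv2.imread("pics/top2.png")[210:310,310:450]
cv2.imwrite("pics/c2.png",np.hstack([cv2.resize(s,(400,400)),cv2.resize(t,(400,286))[:, :] if 0 else cv2.copyMakeBorder(cv2.resize(t,(400,286)),0,114,0,0,0)]))
```

```text
0.42 [0.6884 3.1063 0.9432] 0.269
0.59 [2.6308 5.3734 0.7659] 0.266
0.76 [ 2.8534  4.6086 -0.041 ] 0.269
0.93 [ 1.9743  5.4358 -2.1443] 0.267
1.1 [ 1.6144  5.229  -2.5888] 0.269
1.27 [-0.6114  4.5923 -2.3726] 0.268
1.44 [-4.419   3.174   0.1695] 0.265
9.2583
```

View pics/c2.png

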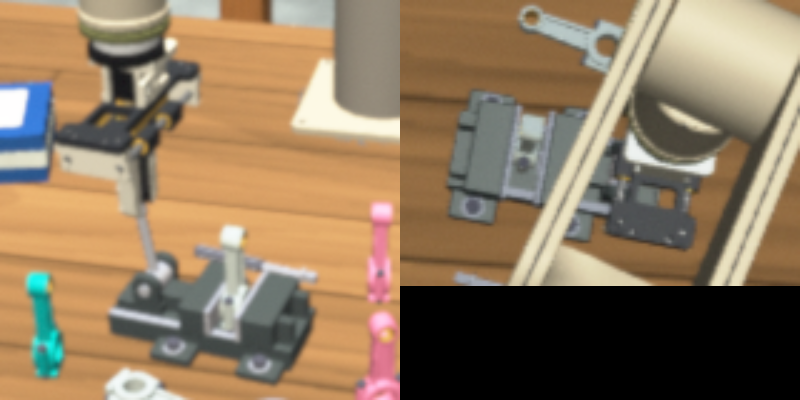

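Run:
```python
from h import *
q=quat(tool(DN,-vy))
eoat.command_gripper(.6,40)
p=np.array(robot.get_ee_pos()); robot.move_straight(p+[0,0,.10],.25)
g=rod+[0,0,-.048]
robot.move_straight(np.r_[g[:2],.23],.25)
robot.move_straight(g,.2)
print(robot.get_wrist_force())
eoat.command_gripper(0.,45)
print(robot.get_opening()*93,robot.get_grasp_force(),robot.get_wrist_force(),robot.get_time())
robot.move_straight(g+[0,0,.02],.06); print(robot.get_wrist_force())
robot.move_straight(g+[0,0,.13],.2)
print(robot.get_opening()*93,robot.get_grasp_force(),robot.get_wrist_force(),robot.get_time())
for n in("scene","top"): cv2.imwrite(f"pics/{n}3.png",vision.camera(n)[:,:,::-1])
s=cv2.imread("pics/scene3.png")[120:320,200:360]
cv2.imwrite("pics/c3.png",cv2.resize(s,None,fx=3,fy=3,interpolation=2))
```

```text
[ 1.0407 -0.9215  0.4308]
24.06751650286758 44.99447464942932 [-0.3235  0.1294  2.9946] 12.7083
[-0.2834 -0.5375 -2.4491]
24.159569719306887 44.985222816467285 [ 0.0511  1.0467 -2.4182] 13.8917
```

View pics/c3.png

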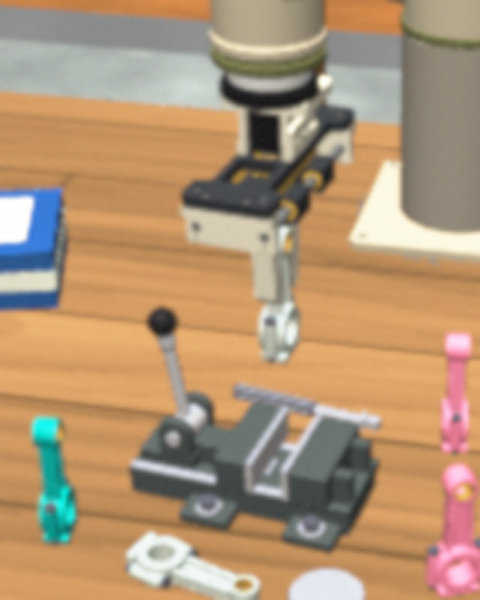

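Run:
```python
from h import *
R=tool(-lz,-ly);q=quat(R)
T=lens-.12*lx-.048*lz
robot.movep(T-.07*lx+[0,0,.04],q)
robot.move_straight(T,.12); robot.wait(.5)
print(robot.get_ee_pos()-T,robot.get_tcp_rot(),q,robot.get_opening()*93,robot.get_wrist_force(),robot.get_time())
B=lens-.12*lx
for n in("scene","top"):
    im=vision.camera(n);cv2.imwrite(f"pics/{n}4.png",im[:,:,::-1])
    print(n,"bore",proj(n,B),"under",proj(n,B-.104*lz),"lens",proj(n,lens),"bigend +x face",proj(n,B-.0815*lz+.011*lx))
s=cv2.imread("pics/scene4.png")[180:270,340:460];t=cv2.imread("pics/top4.png")[190:290,210:310]
print(s.shape)
cv2.imwrite("pics/c4.png",np.vstack([cv2.copyMakeBorder(cv2.resize(s,None,fx=4,fy=4,interpolation=2)[:,:],0,0,0,0,0),np.hstack([cv2.resize(t,(240,240)),np.zeros((240,240,3),np.uint8)])]))
```

```text
[ 0.     -0.0002  0.0001] [-0.0747  0.8889  0.4239  0.1569] [-0.0748  0.8889  0.424   0.1567] 24.264094362043167 [-0.1485  0.1249 -2.8616] 15.925
scene bore [373.9687 216.608 ] under [381.8904 256.77  ] lens [410.6795 220.129 ] bigend +x face [383.3217 248.7556]
top bore [276.8968 254.4719] under [269.8999 252.8337] lens [241.8062 219.7498] bigend +x face [268.3281 250.2029]
(90, 120, 3)
```

View pics/c4.png

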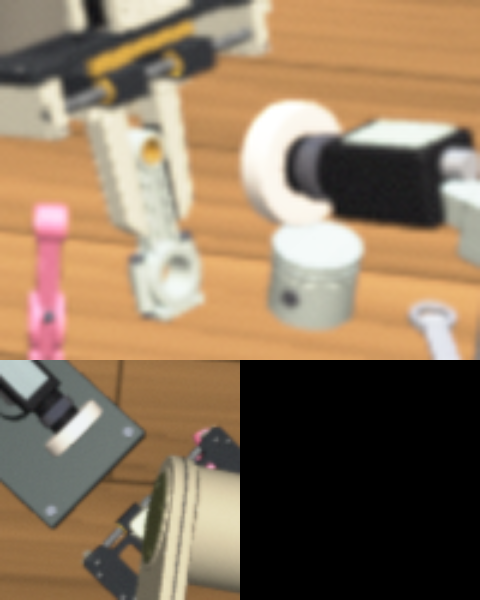

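View pics/scene4.png

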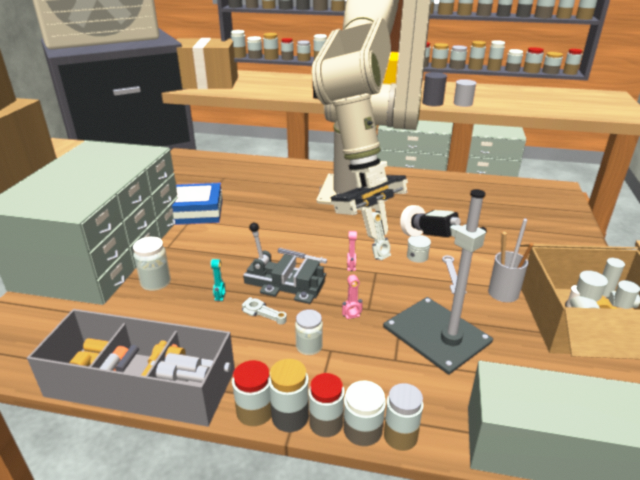

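Run:
```python
from h import *
B=lens-.12*lx; o=np.array([1.26,0])
s=cv2.imread("pics/scene4.png")
x0,y0,k=360,203,10
f=s[y0:y0+60,x0:x0+40];im=cv2.resize(f,None,fx=k,fy=k,interpolation=2);raw=im.copy()
def pt(X,c):
    p=proj("scene",X)+o; cv2.circle(im,tuple(int(v) for v in ((p-[x0,y0]+.5)*k)),3,c,-1)
for t in np.arange(0,6.28,.785):
    pt(B+.01*lx+.0125*(np.cos(t)*ly+np.sin(t)*lz),(0,0,255))
    pt(B+.01*lx+.007*(np.cos(t)*ly+np.sin(t)*lz),(255,0,0))
for a in(-1,1):
  for b in(-1,1): pt(B-.104*lz+a*.011*lx+b*.0255*ly,(0,0,255))
cv2.imwrite("pics/c5.png",np.hstack([raw,im]))
m=((f[...,2].astype(int)-f[...,0]>60)&(np.indices(f.shape[:2])[0]<25)&(np.indices(f.shape[:2])[0]>8)).astype(np.uint8)
q,l,st,ce=cv2.connectedComponentsWithStats(m);print(st,ce+[x0,y0],proj("scene",B+.01*lx)+o)
```

```text
[[   0    0   40   60 2101]
 [   0    9    6   16   59]
 [  26    9   14   16  211]
 [  15   12    6    6   29]] [[378.6859 234.3574]
 [361.5593 221.0339]
 [392.8863 219.2654]
 [377.5862 217.5517]] [378.0703 216.8806]
```

View pics/c5.png

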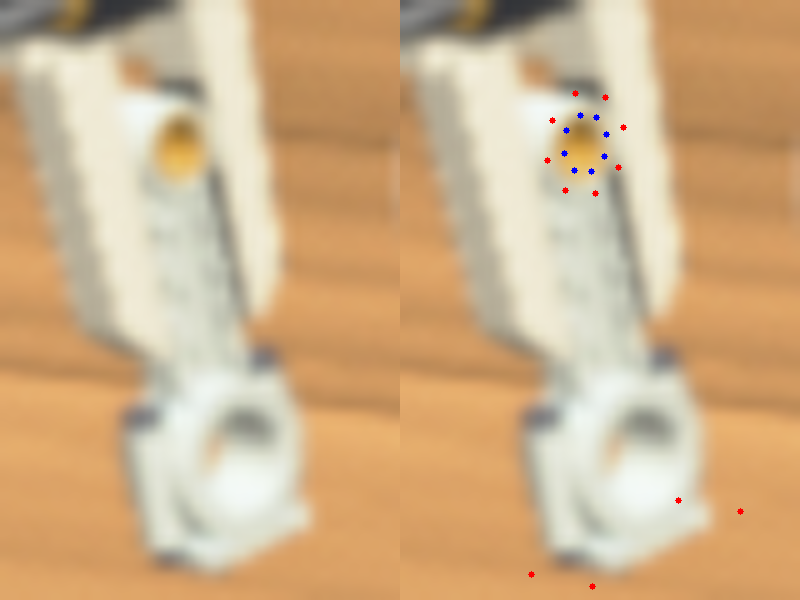

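Run:
```python
from h import *
T=lens-.12*lx-.048*lz+.0008*lz+.0005*lx
robot.move_straight(T,.02); robot.wait(1.0)
print(robot.get_ee_pos()-T,np.abs(robot.get_qvel()).max(),robot.get_grasp_force(),robot.get_opening()*93,robot.get_time())
print(robot.finish_job())
```

```text
[-0. -0. -0.] 0.0013518503088866096 44.98435199260712 23.940166035205777 17.275
the job is handed in; nothing more can be done
None
```

The job is handed in at 17.3 s: the lever is up and the gripper is holding the rod still, big end down, with the bore about 12 cm in front of the lens and squared to it, to an estimated 1–2 mm from the images; I did not see a verdict.

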